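# Switch on the tube heater

### The job

The sample tubes are loaded in the block heater: switch it on by flipping the bat toggle on its front deck over its centre, from leaning to the front edge to leaning back towards the tubes. Leave the toggle of the neighbouring stirrer off, and do not tip over the small yellow-capped bottle between the two instruments.

Things in the scene. Friction and masses are not known exactly. Their poses are not given: they have to be found in the camera images.
- heater_toggle (a joint): The block heater's toggle: a plain steel tapered bat, 45 mm long from its pivot, 11 mm thick near its free end, 6 mm at the root. In rad: 0 = off, leaning 0.45 from upright to the instrument's front edge; 0.45 = upright; 0.9 = on, leaning 0.45 back towards the tubes. Over-centre: it springs away from upright to the nearer side; about 3 N at its end pushes it over.
- heater_switch (a point): Pivot of that bat, 4 mm above the flat, free deck (80 mm above the bench). z up; x level from the front edge to the back (the way the bat must go). Off, the bat's end is at x -20, z 41 mm; on, x +20. Root collar 15 mm wide, 5 mm above the pivot. Fixed white case 280 (x) x 180 x 80 mm; this point is 65 mm from its front edge; tubes in a dark metal block (107 mm high) begin 85 mm behind.
- stirrer_toggle (a joint): Toggle of the stirrer, a fixed white case of the same size that has a round white plate and a glass beaker (rim 171 mm above the bench) in place of the tube block. Same bat at the same place on its deck, same values: 0 = off, 0.9 = on.
- bottle: Small loose white bottle with a yellow cap, 30 mm diameter, 55 mm high, standing on the bench between the two instruments near their front; origin at the centre of its underside, z up along its axis.

How it is judged:
At the end, for the whole second after the job is handed in: The heater's toggle rests over its centre on the on side (joint above 0.75 rad of 0.9), the stirrer's toggle is still off (below 0.2 rad), and the yellow-capped bottle stands upright (within 0.3 rad) (value of joint heater_toggle above 0.75 rad and value of joint stirrer_toggle below 0.2 rad and angle between bottle's own z axis and vertical below 0.3 rad); the robot touches nothing.
It fails at once if the stirrer's toggle is switched over (value of joint stirrer_toggle above 0.45 rad).
It fails at once if the yellow-capped bottle is tipped over (angle between bottle's own z axis and vertical above 0.6 rad).
It also fails if it takes over 32 s, if anything falls off the work surface, if the arm or the gripper's body presses on something with over 40 N, if the wrist force passes 120 N, or if a joint passes its speed limit or range.

### The arm

A 7-joint arm with a two-finger parallel gripper is mounted at the origin on the work surface. World frame = base frame: x ahead of the robot, y to its left, z up, the work surface at z = 0. Lengths are in m, angles in rad, forces in N, time in s.
With the tool pointing down it reaches from about 0.425 to 0.925 m from the base axis. Payload 6.8 kg.
Tool frame: the origin (TCP) lies on the centre line of the jaws, within the pads' length; the fingertips stand 8 mm ahead of it and the grasp point (between the pads) lies 11 mm behind it (manip.tip_reach is the x of the fingertips in the tool frame, in m); x points along the fingers, y is the direction in which the jaws open and shut, and the axes are right-handed (so a half turn about x gives the same grasp; the last joint's range is limited). The gripper opens to 85 mm and grips with 20 to 120 N. Pads are 22 mm wide; open, the fingers measure 114 mm over their backs; the gripper's body (76 mm by 85 mm) begins 54 mm behind the grasp point. The pads swing forward as they close: fully open they stand 13 mm farther back than shut.
Start: joints at [1.006, 0.477, 0.022, 1.555, -0.011, 1.109, -0.083], TCP at [0.298, -0.606, 0.239] pointing down, gripper open.
Joint ranges: [-2.96, 2.96], [-0.34, 2.1], [-1.41, 1.46], [0.24, 2.44], [-1.37, 4.51], [0.17, 1.92], [-2.96, 2.96]. Speed limits (rad/s): [2.39, 2.39, 3.14, 3.14, 3.14, 3.14, 3.14].

### API

Orientations are given as a unit quaternion [w, x, y, z].
In Python, from station import status, viewer, job, manip gives the robot as it stands. The module is installed in compiled form; this text tells all that it offers.
- The arm moves only by the tool carry_out, never from a script. Its argument "plan" is a list of rows, each a list of 3 entries, a list of its own where there are three numbers: the turn, a rotation vector about the world's x, y, z in degrees, then the shift along the world's x, y, z in m, then the finger opening in m, from 0 to 0.0854. A call has exactly 10 rows; each row shifts and turns the commanded pose from where the row before left it; what a row does not reach is not made up. A row lasts 1/10 s, in which the tool goes at most 50 mm and 8.59 degrees, less where a joint would pass 70% of its speed; a pose out of reach is approached as far as the arm can. A call with a gripper value outside its range is refused whole. The fingers move at their own pace and stop on an object; "force" is the grip in N (left out, the last holds). Time passes only in rows, so rows that do not move let the fingers close, or fill a call up. It gives the time, the measured TCP pose, the force and the opening at its end, in the units of the state.
- status.read_state(): the state, without advancing time (a new reading comes with each control period).
- viewer.read_camera(name): name is "scene" or "top"; returns a dict with "frame" (400x640x3 uint8, blue, green, red), "fx", "fy", "cx", "cy" (pixels), "extrinsics" (4x4, takes a point from camera to world coordinates). Camera axes: x right, y down, z forward; pixel columns grow to the right and rows downward; lengths in m; the calibration is good to about 2 mm. A picture is of the moment at which its call begins. There is no depth.
- job.finish_job(): hands the job in, once; it reports no verdict.
The state is a dict: "time_s": time; "joint_pos": joint angles; "dq": joint speeds; "joint_torque": joint torques, N m; "ee_pos": TCP position; "ee_rot": TCP orientation; "force": force on the tool from outside, world axes, zero at the start; "moment": the same for the moment, N m; "finger_gap": finger opening in m.
Only numpy, scipy, OpenCV 4.12 (cv2) and the standard library are available. Lean on these libraries where they do the work, as an engineer would, in place of code of your own. Each camera call takes 0.05 s, during which the arm holds its last target.

## Working session

There is one attempt and no reset: what is moved stays moved. The work goes in short steps, Python scripts to look and compute and a tool call to move; the robot and the scene stay as the last step left them, time stands still between calls to the robot, and variables do not carry over. Pictures are saved under pics/ and viewed, and the job is handed in when it is done.

Besides the shell and the picture viewer there is one more tool, called after ">>>" as a command line: name --argument value ..., lists and objects as JSON in quotes. carry_out: Moves the arm, as the interface text tells. Its arguments: {"type":"object","properties":{"plan":{"type":"array","items":{"type":"array"}},"force":{"type":"number"}},"required":["plan"]}

```bash
mkdir -p pics
python3 - <<'E'
from station import status, viewer, job, manip
import cv2, numpy as np
s=status.read_state()
for k in ("time_s","ee_pos","ee_rot","force","finger_gap"): print(k,s[k])
print(manip.tip_reach)
for n in ("scene","top"):
    c=viewer.read_camera(n); cv2.imwrite(f"pics/{n}0.png",c["frame"])
    print(n,c["fx"],c["fy"],c["cx"],c["cy"]); print(np.round(c["extrinsics"],4))
E
```

```text
time_s 0.0
ee_pos [ 0.29746832 -0.60528711  0.23833926]
ee_rot [-0.15948593 -0.68856356 -0.16071811  0.68892245]
force [-0.20273187  0.30097919  0.27267245]
finger_gap 0.08526704931702618
0.008
scene 423.13901014742567 423.13901014742567 327.63938082100947 195.54691601079372
[[ 0.5494  0.4811 -0.6832  1.089 ]
 [ 0.8355 -0.3032  0.4583 -0.3686]
 [ 0.0133 -0.8225 -0.5686  0.5625]
 [ 0.      0.      0.      1.    ]]
top 469.6688674066366 469.6688674066366 314.9110736813544 198.51682420149527
[[ 0.0052 -0.9973  0.0738  0.4618]
 [-1.     -0.0057 -0.007   0.0349]
 [ 0.0074 -0.0737 -0.9973  1.0596]
 [ 0.      0.      0.      1.    ]]
```

View pics/scene0.png

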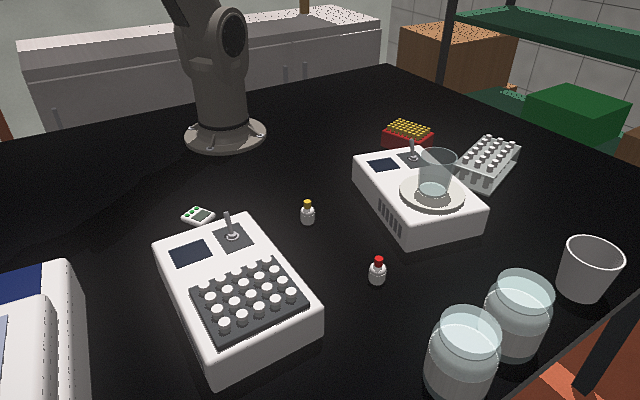

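View pics/top0.png

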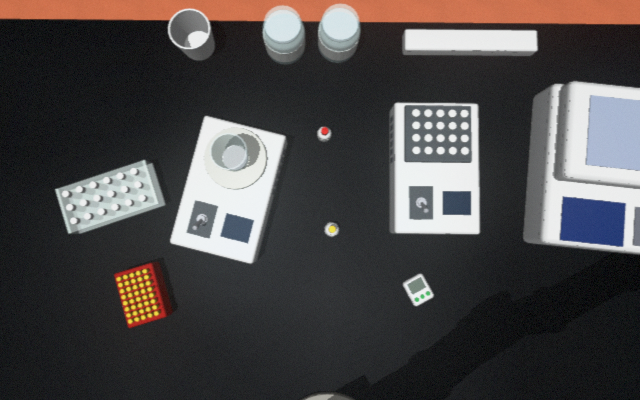

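The scene view shows the heater with its tube block at about (240,290) and its toggle at (232,225). The stirrer with the beaker has its toggle at (412,150), and the yellow-capped bottle is at (307,212). In the top view the heater toggle is at about (420,203), the stirrer toggle at (202,218) and the bottle at (332,229). I'll zoom in on the toggles.

Run:
```python
import cv2, numpy as np
a=cv2.imread("pics/scene0.png")[195:265,195:275]; b=cv2.imread("pics/top0.png")[170:240,380:490]
cv2.imwrite("pics/za.png",cv2.resize(a,None,fx=8,fy=8,interpolation=cv2.INTER_CUBIC))
cv2.imwrite("pics/zb.png",cv2.resize(b,None,fx=7,fy=7,interpolation=cv2.INTER_CUBIC))
```

```text
(no output)
```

View pics/za.png

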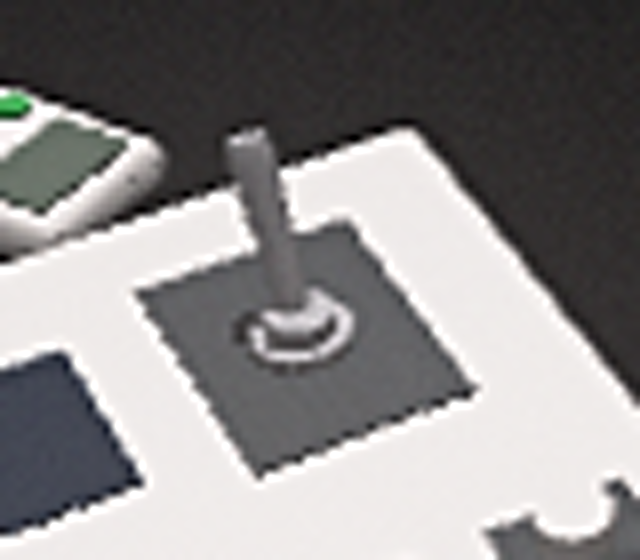

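View pics/zb.png

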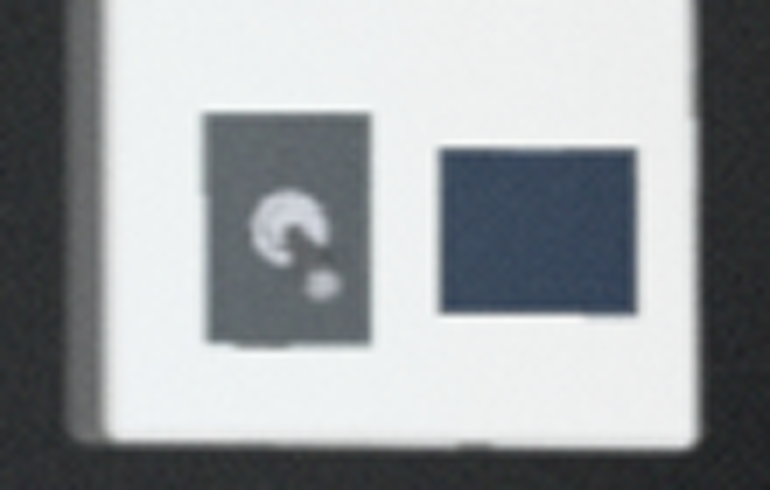

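```bash
cat > h.py <<'E'
import cv2, numpy as np
from station import viewer
CAM={}
def cam(n):
    if n not in CAM:
        c=viewer.read_camera(n); K=np.array([[c["fx"],0,c["cx"]],[0,c["fy"],c["cy"]],[0,0,1]]); CAM[n]=(K,np.array(c["extrinsics"]),c["frame"])
    return CAM[n]
def ray(n,uv):
    K,E,_=cam(n); d=E[:3,:3]@np.linalg.inv(K)@[uv[0],uv[1],1]; return E[:3,3],d/np.linalg.norm(d)
def plane(n,uv,z):
    o,d=ray(n,uv); return o+d*(z-o[2])/d[2]
def tri(a,b):
    (o1,d1),(o2,d2)=ray("scene",a),ray("top",b)
    t=np.linalg.lstsq(np.c_[d1,-d2],o2-o1,rcond=None)[0]
    p,q=o1+t[0]*d1,o2+t[1]*d2
    return (p+q)/2,np.linalg.norm(p-q)
def proj(n,p):
    K,E,_=cam(n); q=K@(E[:3,:3].T@(np.array(p)-E[:3,3])); return q[:2]/q[2]
E
python3 - <<'E'
from h import *
np.set_printoptions(precision=4,suppress=True)
za=lambda x,y:((x+.5)/8-.5+195,(y+.5)/8-.5+195)
zb=lambda x,y:((x+.5)/7-.5+380,(y+.5)/7-.5+170)
print("collar",tri(za(300,325),zb(289,229)))
print("tip",tri(za(247,137),zb(322,286)))
print("collar top plane .087",plane("top",zb(289,229),.087),"scene",plane("scene",za(300,325),.087))
# grey plate via mask in top
f=cam("top")[2]
hsv=cv2.cvtColor(f,cv2.COLOR_BGR2HSV); 
m=((hsv[...,2]>70)&(hsv[...,2]<140)).astype(np.uint8); roi=np.zeros_like(m); roi[180:225,405:436]=m[180:225,405:436]
cs=cv2.findContours(roi,cv2.RETR_EXTERNAL,cv2.CHAIN_APPROX_NONE)[0]; c=max(cs,key=cv2.contourArea); r=cv2.minAreaRect(c); bx=cv2.boxPoints(r); print(r)
print("plate",np.array([plane("top",p,.08) for p in bx]))
# case top white (deck)
w=((hsv[...,2]>190)&(hsv[...,1]<40)).astype(np.uint8); roi=np.zeros_like(w); roi[90:245,386:490]=w[90:245,386:490]
roi=cv2.morphologyEx(roi,cv2.MORPH_CLOSE,np.ones((5,5)))
c=max(cv2.findContours(roi,cv2.RETR_EXTERNAL,cv2.CHAIN_APPROX_NONE)[0],key=cv2.contourArea); r=cv2.minAreaRect(c);print(r)
print("case",np.array([plane("top",p,.08) for p in cv2.boxPoints(r)]))
# bottle cap yellow in both
pts={}
for n in("scene","top"):
    h=cv2.cvtColor(cam(n)[2],cv2.COLOR_BGR2HSV); y=((h[...,0]>18)&(h[...,0]<35)&(h[...,1]>120)&(h[...,2]>120)).astype(np.uint8)
    k,l,s,ce=cv2.connectedComponentsWithStats(y)
    x={"scene":(307,203),"top":(332,229)}[n]; i=min(range(1,k),key=lambda i:np.hypot(*(ce[i]-x))); pts[n]=ce[i]; print(n,ce[i],s[i])
print("cap",tri(pts["scene"],pts["top"]))
# stirrer toggle rough
print("stirrer",plane("top",(201,219),.087))
E
```

```text
collar (array([ 0.5277, -0.1918,  0.0853]), np.float64(0.0016213197949444546))
tip (array([ 0.5089, -0.1916,  0.1244]), np.float64(0.0022761259993436846))
collar top plane .087 [ 0.5272 -0.1922  0.087 ] scene [ 0.5302 -0.1918  0.087 ]
((421.0, 202.0), (32.0, 22.0), 90.0)
plate [[ 0.5618 -0.1714  0.08  ]
 [ 0.5621 -0.2176  0.08  ]
 [ 0.4949 -0.2167  0.08  ]
 [ 0.4947 -0.1707  0.08  ]]
((436.5, 168.0), (130.0, 83.0), 90.0)
case [[ 0.7389 -0.1412  0.08  ]
 [ 0.7402 -0.3181  0.08  ]
 [ 0.4641 -0.3124  0.08  ]
 [ 0.4632 -0.1391  0.08  ]]
scene [307.037  200.8519] [304 199   7   5  27]
top [331.8857 228.8857] [329 226   7   7  35]
cap (array([ 0.4721, -0.0075,  0.0552]), np.float64(0.0027448126141396364))
stirrer [0.49   0.2632 0.087 ]
```

Run:
```python
from scipy.spatial.transform import Rotation as R
from station import status
import numpy as np
q=status.read_state()["ee_rot"]; print(R.from_quat([*q[1:],q[0]]).as_matrix().round(3))
from h import *
# nearby big instrument corners on a few heights
for z in (.08,.15,.25): print(z,plane("top",(527,240),z),plane("top",(560,90),z))
print([plane("top",zz,.08) for zz in ((390,234),)])
```

```text
[[-0.001  0.441 -0.897]
 [ 0.001 -0.897 -0.441]
 [-1.    -0.001  0.   ]]
0.08 [ 0.45011872 -0.41455345  0.08      ] [ 0.76974076 -0.49429808  0.08      ]
0.15 [ 0.45095646 -0.38243632  0.15      ] [ 0.74773862 -0.45648248  0.15      ]
0.25 [ 0.45215323 -0.3365547   0.25      ] [ 0.716307   -0.40246018  0.25      ]
[array([ 0.46111863, -0.12868267,  0.08      ])]
```

>>> carry_out --plan '[[[0, 0, -2.6], [0, 0.04, 0], 0], [[0, 0, -2.6], [0, 0.04, 0], 0], [[0, 0, -2.6], [0, 0.04, 0], 0], [[0, 0, -2.6], [0, 0.04, 0], 0], [[0, 0, -2.6], [0.017, 0.039, 0], 0], [[0, 0, -2.6], [0.017, 0.039, 0], 0], [[0, 0, -2.6], [0.017, 0.039, 0], 0], [[0, 0, -2.6], [0.017, 0.039, 0], 0], [[0, 0, -2.6], [0.017, 0.039, 0], 0], [[0, 0, -2.8], [0, 0, 0], 0]]' --force 60

```text
time_s: 1.25
ee_pos: [0.3852, -0.2454, 0.2396]
ee_rot: [0.002, 0.708, 0.003, -0.707]
force: [-0.6, -0.3, 0.6]
finger_gap: -0.0005
```

>>> carry_out --plan '[[[0, 0, 0], [0.022, 0.013, 0], 0], [[0, 0, 0], [0.022, 0.013, 0], 0], [[0, 0, 0], [0.022, 0.013, 0], 0], [[0, 0, 0], [0.021, 0.014, 0], 0], [[0, 0, 0], [0, 0, -0.02], 0], [[0, 0, 0], [0, 0, -0.02], 0], [[0, 0, 0], [0, 0, -0.02], 0], [[0, 0, 0], [0, 0, -0.02], 0], [[0, 0, 0], [0, 0, 0], 0], [[0, 0, 0], [0, 0, 0], 0]]'

```text
time_s: 2.25
ee_pos: [0.4697, -0.1978, 0.1595]
ee_rot: [0.0, -0.707, 0.0, 0.707]
force: [1.3, 0.7, 0.3]
finger_gap: -0.0
```

Run:
```python
from h import *
from station import status
s=status.read_state(); print(s["ee_pos"],s["ee_rot"],s["force"])
f=cam("scene")[2]; cv2.imwrite("pics/s2.png",cv2.resize(f[120:260,150:330],None,fx=4.4,fy=4.2,interpolation=cv2.INTER_CUBIC))
cv2.imwrite("pics/t2.png",cam("top")[2])
p=s["ee_pos"]; print(proj("scene",p+[0,0,-.008]),proj("top",p+[0,0,-.008]))
```

```text
[ 0.4697323  -0.19781824  0.15954538] [ 2.29656746e-04 -7.06951851e-01  1.27035327e-04  7.07261629e-01] [1.33488617 0.72112039 0.31376444]
[210.78125527 188.81881869] [431.87469416 229.77487654]
```

View pics/s2.png

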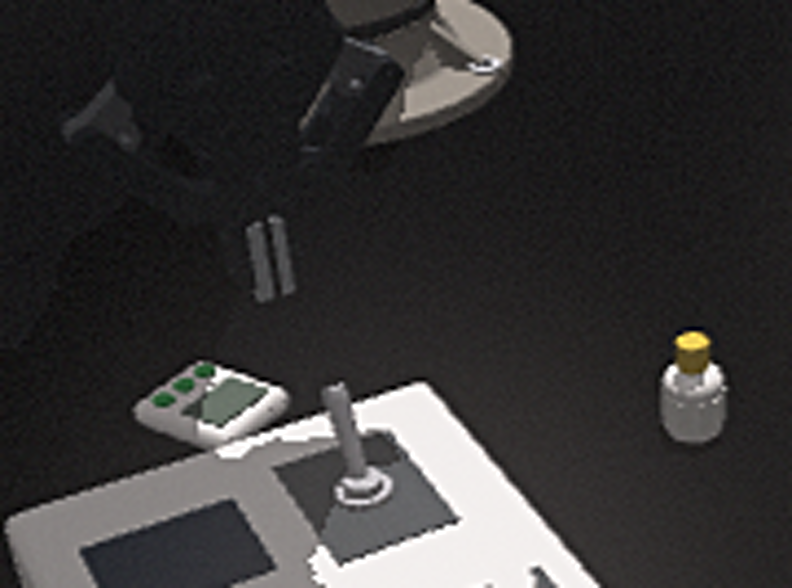

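View pics/t2.png

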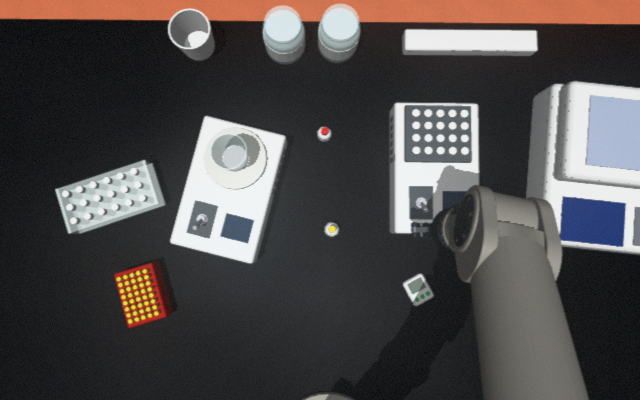

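The crop shows the closed fingertips at about (211,190) in the original image. That matches the projected TCP, in front of the bat and over the front edge. Next I'll descend and shift 5 mm in y.

>>> carry_out --plan '[[[0, 0, 0], [0, 0.005, 0], 0], [[0, 0, 0], [0, 0, -0.011], 0], [[0, 0, 0], [0, 0, -0.011], 0], [[0, 0, 0], [0, 0, -0.011], 0], [[0, 0, 0], [0, 0, -0.01], 0], [[0, 0, 0], [0, 0, 0], 0], [[0, 0, 0], [0.005, 0, 0], 0], [[0, 0, 0], [0.005, 0, 0], 0], [[0, 0, 0], [0.005, 0, 0], 0], [[0, 0, 0], [0, 0, 0], 0]]'

```text
time_s: 3.35
ee_pos: [0.4861, -0.1928, 0.1168]
ee_rot: [0.0, 0.708, -0.0, -0.707]
force: [-0.6, 0.2, -0.4]
finger_gap: -0.0003
```

Run:
```python
from h import *
from station import status
s=status.read_state(); print(s["ee_pos"],s["force"])
f=cam("scene")[2]; cv2.imwrite("pics/s3.png",cv2.resize(f[170:270,170:290],None,fx=6,fy=6,interpolation=cv2.INTER_CUBIC))
```

```text
[ 0.48611816 -0.19275212  0.11677684] [-0.56564907  0.15933968 -0.44612407]
```

View pics/s3.png

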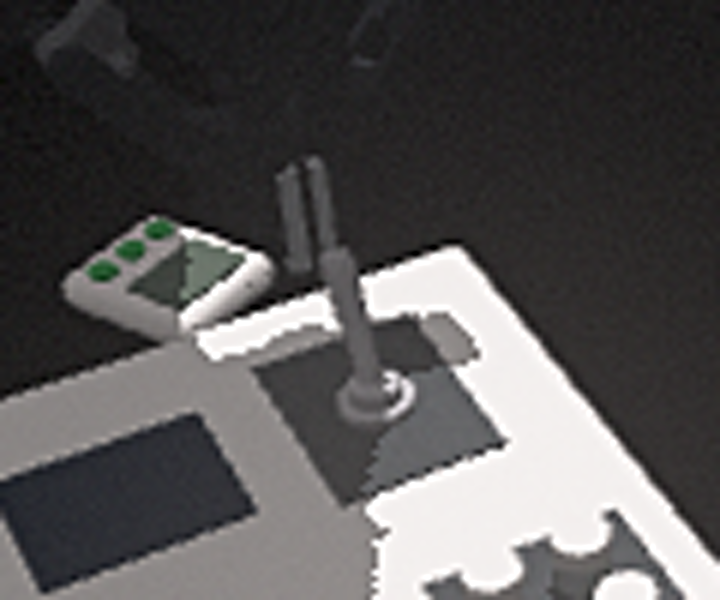

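The fingers stand directly in front of the bat, which is still off (end at crop (336,255)), with no contact yet. I'll push it over centre now.

>>> carry_out --plan '[[[0, 0, 0], [0.005, 0, 0], 0], [[0, 0, 0], [0.005, 0, 0], 0], [[0, 0, 0], [0.005, 0, 0], 0], [[0, 0, 0], [0.005, 0, 0], 0], [[0, 0, 0], [0.005, 0, 0], 0], [[0, 0, 0], [0.005, 0, 0], 0], [[0, 0, 0], [0.004, 0, 0], 0], [[0, 0, 0], [0, 0, 0], 0], [[0, 0, 0], [0, 0, 0], 0], [[0, 0, 0], [0, 0, 0], 0]]'

```text
time_s: 4.4
ee_pos: [0.5186, -0.1928, 0.1163]
ee_rot: [-0.0, 0.707, -0.0, -0.707]
force: [-0.2, -0.6, 0.2]
finger_gap: 0.0
```

Run:
```python
from h import *
from station import status
s=status.read_state(); print(s["ee_pos"],s["force"])
f=cam("scene")[2]; cv2.imwrite("pics/s4.png",cv2.resize(f[170:270,170:290],None,fx=6,fy=6,interpolation=cv2.INTER_CUBIC))
```

```text
[ 0.51864393 -0.19283984  0.11632825] [-0.24438989 -0.57267366  0.18223472]
```

View pics/s4.png

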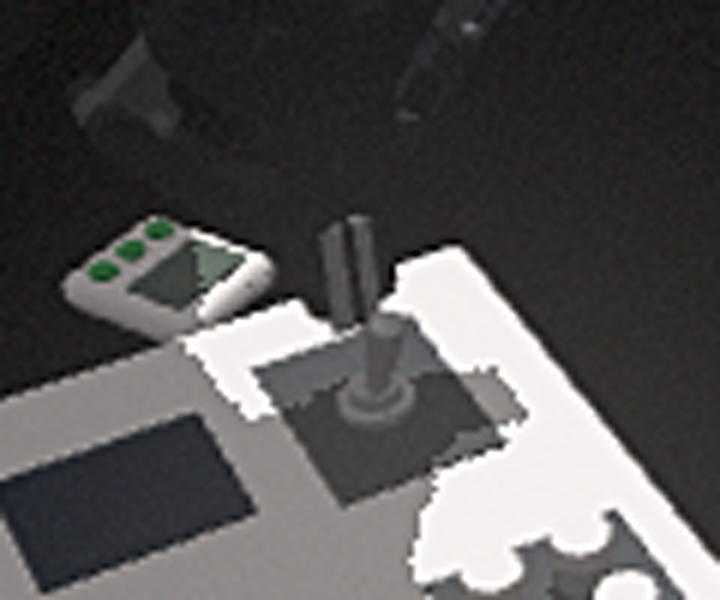

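The bat now leans back with its end at crop (388,322), and the force is about zero. I'll back off and lift clear.

>>> carry_out --plan '[[[0, 0, 0], [-0.015, 0, 0], 0], [[0, 0, 0], [-0.02, 0, 0], 0], [[0, 0, 0], [-0.02, 0, 0.01], 0], [[0, 0, 0], [0, 0, 0.025], 0], [[0, 0, 0], [0, 0, 0.03], 0], [[0, 0, 0], [0, 0, 0.03], 0], [[0, 0, 0], [0, 0, 0.03], 0], [[0, 0, 0], [-0.01, -0.03, 0], 0], [[0, 0, 0], [-0.01, -0.03, 0], 0], [[0, 0, 0], [0, 0, 0], 0]]'

```text
time_s: 5.45
ee_pos: [0.4416, -0.2572, 0.2416]
ee_rot: [0.002, -0.707, 0.003, 0.707]
force: [0.2, -0.5, 1.1]
finger_gap: 0.0003
```

>>> carry_out --plan '[[[0, 0, 0], [-0.02, -0.03, 0], 0], [[0, 0, 0], [-0.02, -0.03, 0], 0], [[0, 0, 0], [-0.02, -0.03, 0], 0], [[0, 0, 0], [0, 0, 0], 0], [[0, 0, 0], [0, 0, 0], 0], [[0, 0, 0], [0, 0, 0], 0], [[0, 0, 0], [0, 0, 0], 0], [[0, 0, 0], [0, 0, 0], 0], [[0, 0, 0], [0, 0, 0], 0], [[0, 0, 0], [0, 0, 0], 0]]'

```text
time_s: 6.45
ee_pos: [0.384, -0.3425, 0.2413]
ee_rot: [0.0, 0.707, 0.0, -0.707]
force: [0.4, -0.5, 0.1]
finger_gap: 0.0002
```

Run:
```python
from h import *
from station import status
s=status.read_state(); print(s["time_s"],s["ee_pos"],s["force"],np.abs(s["dq"]).max())
f=cam("scene")[2]; cv2.imwrite("pics/s5.png",f)
g=cam("top")[2]; cv2.imwrite("pics/t5.png",g)
a=cv2.resize(f[195:265,195:275],(480,420),interpolation=cv2.INTER_CUBIC)
b=cv2.resize(g[180:230,395:445],(420,420),interpolation=cv2.INTER_CUBIC)
cv2.imwrite("pics/z5.png",cv2.resize(np.hstack([a,b]),(798,372)))
P=np.array([.5277,-.192,.084])
for n,x in(("off",-.02),("on",.02)): print(n,proj("scene",P+[x,0,.041]),proj("top",P+[x,0,.041]))
```

```text
6.45 [ 0.38398264 -0.34253313  0.24131332] [ 0.38318229 -0.50645421  0.12956039] 0.002433799355804887
off [224.23319986 211.0622582 ] [425.30950933 210.78461949]
on [233.48621445 223.31032796] [425.06613888 190.81337603]
```

View pics/z5.png

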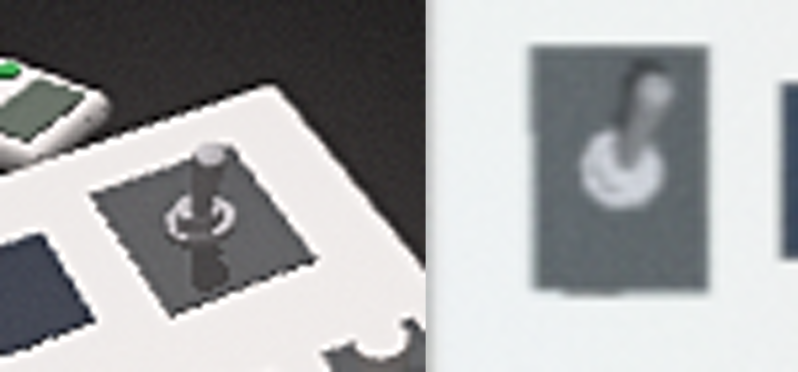

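View pics/s5.png

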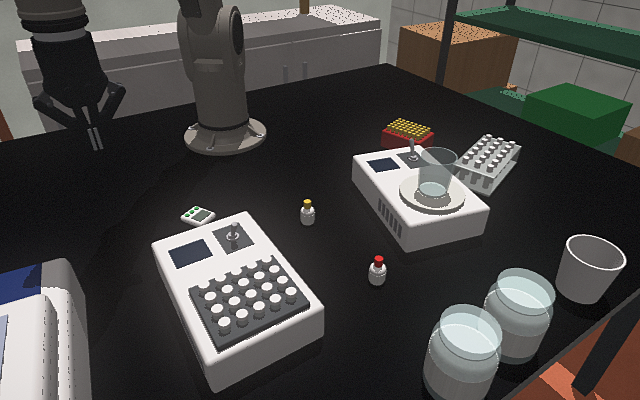

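The bat's end is at top pixel (425.7,192.1), against (425.1,190.8) expected for on and (425.3,210.8) for off. The bottle stands at (307,212) and the stirrer's toggle at (412,150) looks unchanged, with the arm clear of everything. I'll hand the job in.

```bash
python3 -c "
from station import job; print(job.finish_job())"
```

```text
the job is handed in; nothing more can be done
None
```

The heater's toggle is switched on, and I handed the job in at about 6.5 s of the 32 s allowed; no verdict was reported. I found the pivot from both cameras at about (0.528, -0.192, 0.085) m. With the fingers closed and pointing down, I pushed the bat from the front over its centre, then backed off and lifted clear.

Last checks:
- **Heater toggle:** in the top view its end is about 1.5 px (roughly 3 mm) from the predicted on position and about 19 px from the off position.
- **Stirrer toggle:** judged by eye only, it looks unchanged and still off.
- **Bottle:** it stands upright where it was, also judged by eye.
- **Robot:** it touches nothing; the tool force was under 1 N and the arm was at rest.

The two cameras disagreed by 1.6 to 2.7 mm where I triangulated points, about what the calibration allows. No check failed.

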